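# Open the purge valve behind the splash guard with the bent rod

### The arm

A 7-joint arm with a two-finger parallel gripper is mounted at the origin on the work surface. World frame = base frame: x ahead of the robot, y to its left, z up, the work surface at z = 0. Lengths are in m, angles in rad, forces in N, time in s.
With the tool pointing down it reaches from about 0.425 to 0.875 m from the base axis. Payload 8.4 kg.
Tool frame: the origin (TCP) lies at the very end of the fingers, on their centre line; the grasp point (between the pads) lies ctrl.grasp_offset behind it (ctrl.grasp_offset is the distance from the TCP to the grasp point, in m); z points along the fingers, y is the line along which they close (so a half turn about z gives the same grasp; the last joint's range is limited). The gripper opens to 85 mm and grips with 20 to 120 N. Pads are 22 mm wide; open, the fingers measure 114 mm over their backs; the gripper's body (76 mm by 85 mm) begins 54 mm behind the grasp point. The pads swing forward as they close: fully open they stand 13 mm farther back than shut.
Start: joints at [-1.225, 0.333, 0.04, 1.465, -0.013, 1.343, -0.059], TCP at [0.28, 0.587, 0.231] pointing down, gripper open.
Joint ranges: [-2.58, 2.58], [-0.38, 2.09], [-1.3, 1.39], [0.25, 2.4], [-1.5, 4.64], [0.08, 2.09], [-2.65, 2.65]. Speed limits (rad/s): [2.22, 2.22, 2.79, 2.79, 3.14, 3.14, 3.14].

### API

Orientations are given as a rotation vector (axis times angle).
In Python, from workcell import ctrl, grab_frame, job, search_frame, masks_of gives the robot as it stands.
- The arm moves only by the tool arm_command, never from a script. Its argument "rows" is a list of rows, each an object of numbers: "x", "y", "z": the shift along the tool's x, y, z each as a share of 1 m, from -1 to 1; "twist": the turn about the tool's z as a share of 60 degrees, from -1 to 1. A call has 1 to 8 rows; each row shifts and turns the commanded pose from where the row before left it, along the tool's axes as they then stand; what a row does not reach is not made up. A row lasts 1/8 s, in which the tool goes at most 62.5 mm and 10.7 degrees, less where a joint would pass 70% of its speed; a pose out of reach is approached as far as the arm can. A call with a number of a shift or a turn outside -1 to 1 is refused whole. A call with a gripper value outside its range is refused whole. "fingers" is the opening, from 0 (shut) to 1 (fully open), set as the call begins (left out, the last holds). The fingers move at their own pace and stop on an object; "squeeze" is the grip in N (left out, the last holds). Time passes only in rows, so rows that do not move let the fingers close. It gives the time, the measured TCP pose, the force, the opening and the grip force at its end, in the units of the state.
- ctrl.get_obs(): the state, without advancing time (a new reading comes with each control period).
- grab_frame(name): name is "side" or "top"; returns a dict with "color" (420x560x3 uint8, red, green, blue), "camera_matrix" (3x3 intrinsics, pixels), "world_from_camera" (4x4, takes a point from camera to world coordinates). Camera axes: x right, y down, z forward; pixel columns grow to the right and rows downward; lengths in m; the calibration is good to about 2 mm. A picture is of the moment at which its call begins. There is no depth.
- job.finish_job(): hands the job in; it is judged then, once.
Trained networks look in a picture, given as the dict that the camera call returned (one of the last four; its "shot" number tells which), for a name from the list of things; names that differ only in an ending like _2 or _b are one class to them, and where a whole thing is asked for, a point or a joint stands for the part that bears it (a point fixed in the world has none). Each returns a list of dicts, best first, with "confidence" (0 to 1); they miss things now and then, are a little off and sometimes report something else, mostly with a low value. They report only what shows in the picture. A call takes as long as a camera call.
- search_frame(picture, target): "xyz" ([x, y, z] in m, in world coordinates, good to about 4 mm: the middle of the surface that is visible of it).
- masks_of(picture, target): "region" (420x560 bool, what is visible of it).
The state is a dict: "clock": time; "joints": joint angles; "joint_vel": joint speeds; "joint_torque": joint torques, N m; "ee_pos": TCP position; "eef_rot": TCP orientation; "force": force on the tool from outside, world axes, zero at the start; "wrist_torque": the same for the moment, N m; "grip_width": finger opening in m; "grasp_force": force on a finger pad.
Only numpy, scipy, OpenCV 4.12 (cv2) and the standard library are available. Lean on these libraries where they do the work, as an engineer would, in place of code of your own. Each camera call takes 0.05 s, during which the arm holds its last target. There are 200 camera calls.

### The job

Take the orange-handled bent rod off its blue rest, reach over the clear splash guard with it and, with the rod, pull the red valve lever all the way over towards the robot. Leave the blue lever as it is, keep the gripper off both levers, don't push hard on the guard or disturb the other things on the bench, and finally put the rod back on its rest the way it was and let go.

Things in the scene. Friction and masses are not known exactly. Their poses are not given: they have to be found in the camera images.
- rod: L-shaped tool, about 130 g: orange box handle 110 long, 22 wide, 24 high, and ahead of it, on its centre line, a straight steel shank 10 thick that ends in a leg bent down. Origin: on the handle's centre line half-way up, 65 mm from its rear and 45 mm from its front end: the place to grip from above, fingers on both sides. x: forward along handle and shank; z: up, opposite to the leg
- rod_tip (a point): lower end of the rod's leg, which is round, 10 thick and upright: its axis is 160 mm ahead of the rod's origin along the rod's x, its lower end 125 mm below that origin; axes as the rod's
- rest: fixed rest of the rod: blue base plate 210 x 80 and two aluminium posts with open-topped U cradles 12 mm long, cheeks 14 above their floors. Origin on the table under rest_home. Rear cradle at x = -45 mm carries the handle (slot 40 wide, floor 138 over the table); front cradle at x = +100 mm carries the shank (slot 34 wide, floor 145 over the table)
- rest_home (a point): where the rod's origin is when the rod lies on its rest: 150 mm over the table. x: the way the rod points when it lies there (as at the start); z up
- rest_leg (a point): where the lower end of the rod's leg is when the rod lies on its rest: 160 mm ahead of rest_home along its x, 25 mm over the table
- guard: fixed clear splash guard with yellow top edges, all 155 high over the table: a front pane 310 wide at x = -55 mm, 8 thick at its edge, and two side panes at y = +-153 mm from x = -52 to +93 mm. Origin on the table under the middle of the lever row; x points away from the robot's side, square to the front pane; y to the left along it
- pump: fixed pump unit, origin and axes as the guard's: an aluminium deck 10 high under the levers, and behind them, from x = +95 to +265 mm, a cream housing 300 wide, its top 100 over the table
- red_valve: fixed steel valve block, 70 x 45 x 22, of the red lever, standing on the deck behind the guard, 55 mm left or right of the guard's origin (the blue valve takes the other place). Origin: centre of its underside, 10 mm over the table; the lever's pivot is 25 mm above it and runs along y; axes parallel to the guard's
- red_bar (a point): centre of the red lever's red crossbar, a round bar 16 thick and 52 long along y, 65 mm from the pivot (92 to 100 mm over the table), on a steel stem 10 thick; turns with the lever
- blue_lever: the moving blue lever, origin at its pivot: like the red one, with a blue crossbar; must not be moved
- blue_bar (a point): centre of the blue lever's crossbar, built like the red one
- red_lever (a joint): angle of the red lever: 0 leaning 0.5 rad away from the robot (towards the guard's +x, crossbar 31 mm beyond the pivot), growing as it is pulled towards the robot, 0.5 upright, 1.0 the stop (crossbar 31 mm on the robot's side of the pivot). Starts between 0 and 0.25. Needs about 1.5 N at the crossbar and stays where it is left
- amber: brown bottle, 68 dia x 130; bystander, to be left where it stands; origin at its underside
- wash: white wash bottle, red cap, 68 dia x 160; bystander, to be left where it stands; origin at its underside
- beaker: glass beaker, 76 dia x 95; bystander, to be left where it stands; origin at its underside
- vials: blue divided vial tray, 140 x 100 x 40; bystander, to be left where it stands; origin at its underside
- wrench: steel wrench lying on the bench; bystander, to be left where it stands; origin at its underside
- driver: screwdriver lying on the bench; bystander, to be left where it stands; origin at its underside
- jar: white jar, blue lid, 80 dia x 90; bystander, to be left where it stands; origin at its underside

How it is judged:
On the way, in this order (a step that is already met when the one before it is completed fails the run):
1. the rod is lifted off its rest (its origin more than 200 mm over the table) (height (world z) of rod above 0.2 m), for 0.1 s.
2. the rod pulls the red lever over: the lever is past 0.6 rad with the rod touching it (value of joint red_lever above 0.6 rad and contact force between rod and red_lever above 0.2 N), for 0.04 s.
At the end, for the whole second after the job is handed in: The red lever is past 0.85 of its 1.0 rad towards the robot; the blue lever's bar is within 12 mm of where it was; the rod lies at rest in both cradles of its rest, its origin within 30 mm of rest_home (6 mm in height), its leg end within 35 mm of rest_leg, tilted less than 0.15 rad (value of joint red_lever above 0.85 rad and distance of blue_bar from where it was at the start of the episode below 0.012 m and distance between rod and rest_home below 0.03 m and distance between rod_tip and rest_leg below 0.035 m and z of rod in the frame of rest_home between -0.006 and 0.006 m and angle between rod's own z axis and vertical below 0.15 rad and linear speed of rod below 0.02 m/s); the robot touches nothing.
It fails at once if the robot itself touches a valve lever (over 0.5 N) (contact force between any of the fingers, the arm and red_lever above 0.5 N or contact force between any of the fingers, the arm and blue_lever above 0.5 N).
It fails at once if the splash guard is pushed with more than 20 N (contact force between anything else and guard above 20 N).
It fails at once if the blue lever is moved (its bar by more than 12 mm) (distance of blue_bar from where it was at the start of the episode above 0.012 m).
It fails at once if another thing on the bench is moved by more than 40 mm (distance of any of amber, wash, beaker, vials, wrench, driver, jar from where it was at the start of the episode above 0.04 m).
It also fails if it takes over 51 s, if anything falls off the work surface, if the arm or the gripper's body presses on something with over 40 N, if the wrist force passes 120 N, or if a joint passes its speed limit or range.

## Working session

There is one attempt and no reset: what is moved stays moved. The work goes in short steps, Python scripts to look and compute and a tool call to move; the robot and the scene stay as the last step left them, time stands still between calls to the robot, and variables do not carry over. Pictures are saved under pics/ and viewed, at most 10 in all, crops included, and the job is handed in when it is done.

Besides the shell and the picture viewer there is one more tool, called as name(argument=value, ...) on one line, values as JSON. arm_command: Moves the arm, as the interface text tells. Its arguments: {"type":"object","properties":{"rows":{"type":"array","items":{"type":"object","properties":{"x":{"type":"number"},"y":{"type":"number"},"z":{"type":"number"},"twist":{"type":"number"}}}},"fingers":{"type":"number"},"squeeze":{"type":"number"}},"required":["rows"]}

```bash
mkdir -p pics; cat > h.py <<'E'
import numpy as np, cv2
from scipy.spatial.transform import Rotation as R
from workcell import ctrl, grab_frame, job, search_frame, masks_of
def save(f,n): cv2.imwrite('pics/'+n+'.png',f['color'][:,:,::-1])
def proj(f,p):
    T=np.linalg.inv(f['world_from_camera']); c=T[:3,:3]@np.array(p)+T[:3,3]; u=f['camera_matrix']@c; return u[:2]/u[2]
def ray(f,uv,z):
    W=f['world_from_camera']; d=W[:3,:3]@np.linalg.inv(f['camera_matrix'])@[uv[0],uv[1],1]; o=W[:3,3]; return o+d*(z-o[2])/d[2]
E
python3 - <<'E'
from h import *
o=ctrl.get_obs(); print(ctrl.grasp_offset,{k:np.round(v,3) for k,v in o.items()})
for n in ['side','top']:
    f=grab_frame(n); save(f,n+'0'); print(n,np.round(f['world_from_camera'],3).tolist())
    for t in ['rod','rest','guard','pump','red_valve','red_bar','blue_bar','blue_lever','amber','wash','beaker','vials','wrench','driver','jar']:
        print(t,[(np.round(d['xyz'],3).tolist(),round(d['confidence'],2)) for d in search_frame(f,t)[:2]])
E
```

```text
0.0187 {'clock': np.float64(0.0), 'joints': array([-1.225,  0.334,  0.04 ,  1.466, -0.013,  1.343, -0.059]), 'joint_vel': array([ 0.   , -0.001,  0.001, -0.   ,  0.   , -0.002,  0.001]), 'joint_torque': array([ 0.0000e+00, -6.5857e+01,  1.3660e+00, -4.0555e+01,  1.7000e-02,
        1.3000e-02,  0.0000e+00]), 'ee_pos': array([0.28 , 0.586, 0.23 ]), 'eef_rot': array([-6.930e-01, -3.064e+00,  3.000e-03]), 'force': array([-0.368,  0.129, -0.983]), 'wrist_torque': array([ 0.025,  0.017, -0.033]), 'grasp_force': np.float64(0.0), 'grip_width': np.float64(0.085)}
side [[0.697, 0.44, -0.567, 1.212], [0.717, -0.435, 0.544, -0.641], [-0.007, -0.785, -0.619, 0.847], [0.0, 0.0, 0.0, 1.0]]
rod [([0.531, -0.374, 0.154], 0.73)]
rest [([0.562, -0.384, 0.01], 0.65), ([0.397, 0.241, 0.021], 0.5)]
guard [([0.64, 0.116, 0.099], 0.9)]
pump [([0.87, 0.046, 0.1], 0.98)]
red_valve [([0.694, 0.047, 0.028], 0.53)]
red_bar [([0.694, 0.046, 0.099], 0.65)]
blue_bar []
blue_lever []
amber [([0.782, -0.301, 0.082], 0.59)]
wash [([0.696, 0.405, 0.1], 0.71)]
beaker [([0.557, 0.446, 0.07], 0.75)]
vials [([0.402, 0.425
[... 232 characters left out ...]
[0.023, -0.168, -0.985, 1.697], [0.0, 0.0, 0.0, 1.0]]
rod [([0.504, -0.362, 0.163], 0.72)]
rest [([0.515, -0.353, 0.013], 0.84)]
guard [([0.625, 0.162, 0.112], 0.82), ([0.793, 0.098, 0.097], 0.46)]
pump [([0.795, 0.098, 0.099], 0.97)]
red_valve [([0.671, 0.05, 0.028], 0.69)]
red_bar [([0.556, 0.475, 0.046], 0.66), ([0.684, 0.058, 0.098], 0.6)]
blue_bar []
blue_lever [([0.653, 0.164, 0.107], 0.57), ([0.503, -0.357, 0.164], 0.51)]
amber [([0.75, -0.276, 0.094], 0.79)]
wash [([0.672, 0.408, 0.108], 0.57)]
beaker [([0.554, 0.473, 0.052], 0.83)]
vials [([0.396, 0.441, 0.005], 0.77), ([0.796, 0.096, 0.098], 0.52)]
wrench []
driver [([0.39, 0.248, 0.022], 0.72)]
jar [([0.515, -0.356, 0.012], 0.52)]
```

View pics/top0.png

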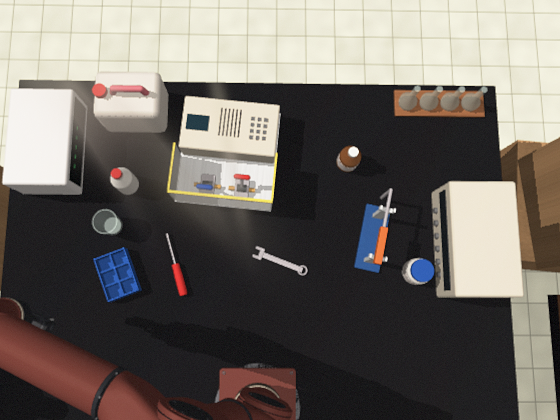

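View pics/side0.png

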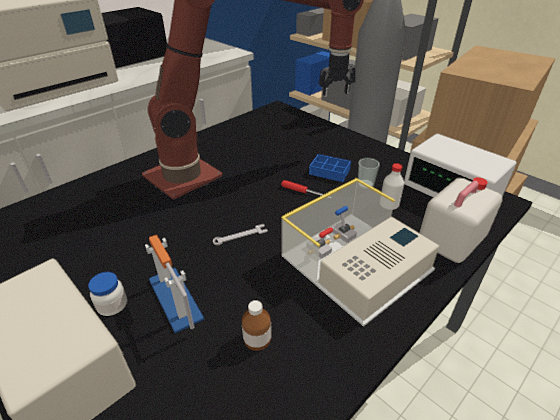

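```bash
cat > fit.py <<'E'
from h import *
from scipy.optimize import minimize, least_squares
def hsv(f): return cv2.cvtColor(f['color'],cv2.COLOR_RGB2HSV)
def rng(f,lo,hi,box):
    m=cv2.inRange(hsv(f),lo,hi); z=np.zeros_like(m); x0,y0,x1,y1=box; z[y0:y1,x0:x1]=m[y0:y1,x0:x1]; return z>0
F={n:grab_frame(n) for n in ['side','top']}
S=4
def hull(f,P):
    uv=np.array([proj(f,p) for p in P],np.float32); h=cv2.convexHull(uv)
    im=np.zeros((420*S,560*S),np.uint8); cv2.fillConvexPoly(im,np.round((h+.5)*S*16).astype(int),255,shift=4)
    return cv2.resize(im,(560,420),interpolation=cv2.INTER_AREA)/255.
def fit(masks,model,p0,steps):
    def c(p): return sum(np.abs(hull(F[n],model(p))-m).sum()/m.sum() for n,m in masks.items())
    s=np.vstack([p0]+[np.array(p0)+np.eye(len(p0))[i]*steps[i] for i in range(len(p0))])
    r=minimize(c,p0,method='Nelder-Mead',options=dict(initial_simplex=s,xatol=1e-4,fatol=1e-4)); return r.x,r.fun
def hbox(p):
    x,y,a=p; c,s=np.cos(a),np.sin(a)
    return [(x+c*u-s*v,y+s*u+c*v,z) for u in(-.065,.045) for v in(-.011,.011) for z in(.138,.162)]
def bar(p):
    x,y,a=p; z=np.float64(.096); th=np.linspace(0,2*np.pi,12); c,s=np.cos(a),np.sin(a)
    return [(x+c*.008*np.cos(t)-s*v,y+s*.008*np.cos(t)+c*v,z+.008*np.sin(t)) for v in(-.026,.026) for t in th]
if __name__=='__main__':
    om={'top':rng(F['top'],(5,150,90),(15,255,255),(360,215,400,275)),'side':rng(F['side'],(5,150,90),(15,255,255),(135,225,185,280))}
    print('orange',[m.sum() for m in om.values()])
    for ms in (om,{'top':om['top']},{'side':om['side']}): print('rod',*[np.round(v,4) for v in fit(ms,hbox,[.505,-.365,-.15],[.02,.02,.1])])
    f=F['top']; ym=rng(f,(22,120,80),(35,255,255),(160,135,290,215)); v,u=np.nonzero(ym); print('yellow',len(u))
    P=np.array([ray(f,(a,b),.155)[:2] for a,b in zip(u,v)])
    def seg(q,a,b):
        a,b=np.array(a),np.array(b); t=np.clip(((q-a)@(b-a))/((b-a)@(b-a)),0,1); return np.linalg.norm(q-a-t[:,None]*(b-a),axis=1)
    def res(p):
        c,s=np.cos(p[2]),np.sin(p[2]); q=(P-p[:2])@np.array([[c,-s],[s,c]])
        return np.min([seg(q,(-.055,-.155),(-.055,.155)),seg(q,(-.055,-.153),(.093,-.153)),seg(q,(-.055,.153),(.093,.153))],0)
    r=least_squares(res,[.68,.1,-.07],loss='soft_l1',f_scale=.004); g=r.x; print('guard',np.round(g,4),'rms',np.sqrt((res(g)**2).mean()))
    for nm,lo,hi,bt,bs,p0 in [('red',(0,150,80),(6,255,255),(225,165,260,190),(315,222,336,242),[.69,.05,g[2]]),('blue',(100,120,60),(125,255,255),(190,175,220,196),(330,202,352,222),[.67,.15,g[2]])]:
        bm={'top':rng(F['top'],lo,hi,bt),'side':rng(F['side'],lo,hi,bs)}
        print(nm,[m.sum() for m in bm.values()])
        for ms in (bm,{'top':bm['top']},{'side':bm['side']}):
            p,e=fit(ms,lambda p:bar([p[0],p[1],g[2]]),p0[:2],[.01,.01]); c,s=np.cos(g[2]),np.sin(g[2]); d=p-g[:2]
            print(nm,np.round(p,4),round(e,3),'in guard',np.round([c*d[0]+s*d[1],-s*d[0]+c*d[1]],4))
E
python3 fit.py; python3 - <<'E'
import cv2
a=cv2.imread('pics/top0.png'); b=cv2.imread('pics/side0.png')
import numpy as np
A=cv2.resize(a[130:230,150:300],None,fx=4,fy=4); B=cv2.resize(b[170:320,270:450],None,fx=2.6,fy=2.6)[:400,:]
cv2.imwrite('pics/c1.png',cv2.resize(np.hstack([A[:390],B[:390,:468]]),(800,292)))
E
```

```text
orange [np.int64(317), np.int64(319)]
rod [ 0.4858 -0.356  -0.2125] 0.4334
rod [ 0.4842 -0.3573 -0.2138] 0.1582
rod [ 0.4831 -0.3534 -0.2125] 0.2013
yellow 485
guard [ 0.67    0.109  -0.0951] rms 0.0020858726143989014
red [np.int64(42), np.int64(65)]
red [0.6904 0.0519] 1.756 in guard [ 0.0258 -0.0549]
red [0.6894 0.0527] 1.232 in guard [ 0.0247 -0.0542]
red [0.69   0.0599] 0.513 in guard [ 0.0247 -0.047 ]
blue [np.int64(43), np.int64(56)]
blue [0.6569 0.1678] 1.755 in guard [-0.0185  0.0572]
blue [0.6584 0.1662] 1.24 in guard [-0.0169  0.0558]
blue [0.6582 0.1726] 0.503 in guard [-0.0177  0.0622]
```

View pics/c1.png

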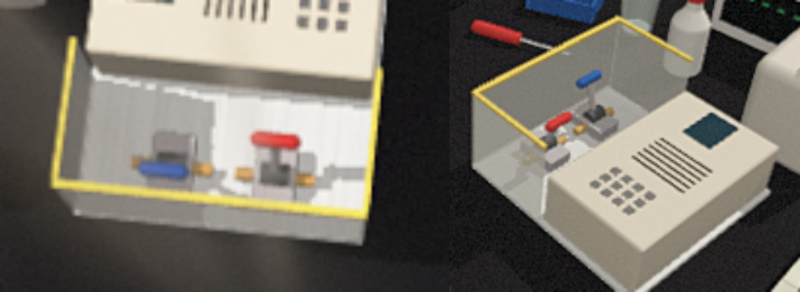

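```bash
cat >> h.py <<'E'
def plan(wps,yaw=None,step=.06,pos=None,tw=None):
    """wps world TCP; yaw: wanted rod yaw (tool x = rod x reversed). Prints rows; twist in the first rows."""
    o=ctrl.get_obs(); M=R.from_rotvec(o['eef_rot']).as_matrix(); p=np.array(o['ee_pos'] if pos is None else pos)
    tx=np.arctan2(M[1,0],M[0,0]); d=0 if yaw is None else (yaw+np.pi-tx+np.pi)%(2*np.pi)-np.pi
    print('pos',np.round(p,4),'tool x yaw',round(tx,4),'twist rad',round(-d,4),'tilt',np.round(M[2,:2],4),'j',np.round(o['joints'],2))
    for w in wps:
        v=np.array(w)-p; n=max(1,int(np.ceil(np.linalg.norm(v)/step)))
        # twist made up in the first segment
        out=[]
        for k in range(n):
            t=0
            if d:
                t=np.sign(d)*min(abs(d),.17); 
            c,s=np.cos(tx),np.sin(tx); l=v/n
            out.append((round(c*l[0]+s*l[1],4),round(s*l[0]-c*l[1],4),round(-l[2],4),round(-t/(np.pi/3),4))); tx+=t; d-=t
        print('->',np.round(w,4)); [print('  ',r) for r in out]; p=np.array(w)
    if abs(d)>1e-4: print('left twist',d)
E
python3 - <<'E'
from h import *
plan([(.40,.50,.29),(.56,.30,.30),(.60,0,.30),(.55,-.25,.29),(.4855,-.356,.25)],yaw=-.2125)
E
```

```text
pos [0.2797 0.5867 0.2313] tool x yaw 2.6967 twist rad -0.2324 tilt [ 0. -0.] j [-1.23  0.33  0.04  1.47 -0.01  1.34 -0.06]
-> [0.4  0.5  0.29]
   (np.float64(-0.0486), np.float64(-0.0088), np.float64(-0.0196), np.float64(-0.1623))
   (np.float64(-0.0464), np.float64(-0.0169), np.float64(-0.0196), np.float64(-0.0596))
   (np.float64(-0.0453), np.float64(-0.0198), np.float64(-0.0196), 0.0)
-> [0.56 0.3  0.3 ]
   (np.float64(-0.0397), np.float64(-0.0324), np.float64(-0.002), 0.0)
   (np.float64(-0.0397), np.float64(-0.0324), np.float64(-0.002), 0.0)
   (np.float64(-0.0397), np.float64(-0.0324), np.float64(-0.002), 0.0)
   (np.float64(-0.0397), np.float64(-0.0324), np.float64(-0.002), 0.0)
   (np.float64(-0.0397), np.float64(-0.0324), np.float64(-0.002), 0.0)
-> [0.6 0.  0.3]
   (np.float64(-0.0171), np.float64(-0.0475), np.float64(-0.0), 0.0)
   (np.float64(-0.0171), np.float64(-0.0475), np.float64(-0.0), 0.0)
   (np.float64(-0.0171), np.float64(-0.0475), np.float64(-0.0), 0.0)
   (np.float64(-0.0171), np.float64(-0.0475), np.float64(-0.0), 0.0)
   (np.float64(-0.0171), np.float64(-0.0475), np.float64(-0.0), 0.0)
   (np.float64(-0.0171), np.float64(-0.0475), np.float64(-0.0), 0.0)
-> [ 0.55 -0.25  0.29]
   (np.float64(-0.0008), np.float64(-0.051), np.float64(0.002), 0.0)
   (np.float64(-0.0008), np.float64(-0.051), np.float64(0.002), 0.0)
   (np.float64(-0.0008), np.float64(-0.051), np.float64(0.002), 0.0)
   (np.float64(-0.0008), np.float64(-0.051), np.float64(0.002), 0.0)
   (np.float64(-0.0008), np.float64(-0.051), np.float64(0.002), 0.0)
-> [ 0.4855 -0.356   0.25  ]
   (np.float64(0.0136), np.float64(-0.0391), np.float64(0.0133), 0.0)
   (np.float64(0.0136), np.float64(-0.0391), np.float64(0.0133), 0.0)
   (np.float64(0.0136), np.float64(-0.0391), np.float64(0.0133), 0.0)
```

arm_command(rows=[{"x": -0.0486,"y": -0.0088,"z": -0.02,"twist": -0.162},{"x": -0.0464,"y": -0.0169,"z": -0.02,"twist": -0.06},{"x": -0.0453,"y": -0.0198,"z": -0.02},{"x": -0.04,"y": -0.0325},{"x": -0.04,"y": -0.0325},{"x": -0.04,"y": -0.0325},{"x": -0.04,"y": -0.0325},{"x": -0.04,"y": -0.0325}], fingers=1)

```text
validation failed for argument at $.ro...
```

arm_command(rows=[{"x": -0.017,"y": -0.0475},{"x": -0.017,"y": -0.0475},{"x": -0.017,"y": -0.0475},{"x": -0.017,"y": -0.0475},{"x": -0.017,"y": -0.0475},{"x": -0.017,"y": -0.0475},{"x": -0.001,"y": -0.051},{"x": -0.001,"y": -0.051}])

```text
validation failed for argument at $.ro...
```

arm_command(rows=[{"x": -0.001,"y": -0.051},{"x": -0.001,"y": -0.051},{"x": 0.01,"y": -0.045},{"x": 0.01,"y": -0.04},{"x": 0.01,"y": -0.03},{}])

```text
validation failed for argument at $.ro...
```

```bash
python3 - <<'E'
from h import *
# TCP z with pads centred at handle: .150-.0187
plan([(.4853,-.3560,.20),(.4853,-.3560,.133)],yaw=-.2125,step=.03)
E
```

```text
pos [0.2797 0.5867 0.2313] tool x yaw 2.6967 twist rad -0.2324 tilt [ 0. -0.] j [-1.23  0.33  0.04  1.47 -0.01  1.34 -0.06]
-> [ 0.4853 -0.356   0.2   ]
   (np.float64(-0.0179), np.float64(-0.0231), np.float64(0.0009), np.float64(-0.1623))
   (np.float64(-0.0138), np.float64(-0.0258), np.float64(0.0009), np.float64(-0.0596))
   (np.float64(-0.0121), np.float64(-0.0266), np.float64(0.0009), 0.0)
   (np.float64(-0.0121), np.float64(-0.0266), np.float64(0.0009), 0.0)
   (np.float64(-0.0121), np.float64(-0.0266), np.float64(0.0009), 0.0)
   (np.float64(-0.0121), np.float64(-0.0266), np.float64(0.0009), 0.0)
   (np.float64(-0.0121), np.float64(-0.0266), np.float64(0.0009), 0.0)
   (np.float64(-0.0121), np.float64(-0.0266), np.float64(0.0009), 0.0)
   (np.float64(-0.0121), np.float64(-0.0266), np.float64(0.0009), 0.0)
   (np.float64(-0.0121), np.float64(-0.0266), np.float64(0.0009), 0.0)
   (np.float64(-0.0121), np.float64(-0.0266), np.float64(0.0009), 0.0)
   (np.float64(-0.0121), np.float64(-0.0266), np.float64(0.0009), 0.0)
   (np.float64(-0.0121), np.float64(-0.0266), np.float64(0.0009
[... 945 characters left out ...]
(-0.0121), np.float64(-0.0266), np.float64(0.0009), 0.0)
   (np.float64(-0.0121), np.float64(-0.0266), np.float64(0.0009), 0.0)
   (np.float64(-0.0121), np.float64(-0.0266), np.float64(0.0009), 0.0)
   (np.float64(-0.0121), np.float64(-0.0266), np.float64(0.0009), 0.0)
   (np.float64(-0.0121), np.float64(-0.0266), np.float64(0.0009), 0.0)
   (np.float64(-0.0121), np.float64(-0.0266), np.float64(0.0009), 0.0)
   (np.float64(-0.0121), np.float64(-0.0266), np.float64(0.0009), 0.0)
-> [ 0.4853 -0.356   0.133 ]
   (np.float64(0.0), np.float64(0.0), np.float64(0.0223), 0.0)
   (np.float64(0.0), np.float64(0.0), np.float64(0.0223), 0.0)
   (np.float64(0.0), np.float64(0.0), np.float64(0.0223), 0.0)
```

arm_command(rows=[{"x": -0.0486,"y": -0.0088,"z": -0.02,"twist": -0.162},{"x": -0.0464,"y": -0.0169,"z": -0.02,"twist": -0.06},{"x": -0.0453,"y": -0.0198,"z": -0.02,"twist": 0},{"x": -0.04,"y": -0.0325,"z": 0,"twist": 0},{"x": -0.04,"y": -0.0325,"z": 0,"twist": 0},{"x": -0.04,"y": -0.0325,"z": 0,"twist": 0},{"x": -0.04,"y": -0.0325,"z": 0,"twist": 0},{"x": -0.04,"y": -0.0325,"z": 0,"twist": 0}], fingers=1)

```text
clock: 2.7
ee_pos: [0.5621, 0.2977, 0.2915]
eef_rot: [0.333, 3.124, 0.0]
force: [0.8, -0.5, -0.4]
grip_width: 0.0859
grasp_force: 0.0
```

arm_command(rows=[{"x": -0.017,"y": -0.0475,"z": 0,"twist": 0},{"x": -0.017,"y": -0.0475,"z": 0,"twist": 0},{"x": -0.017,"y": -0.0475,"z": 0,"twist": 0},{"x": -0.017,"y": -0.0475,"z": 0,"twist": 0},{"x": -0.017,"y": -0.0475,"z": 0,"twist": 0},{"x": -0.017,"y": -0.0475,"z": 0,"twist": 0},{"x": -0.001,"y": -0.051,"z": 0,"twist": 0},{"x": -0.001,"y": -0.051,"z": 0,"twist": 0}])

```text
clock: 3.7
ee_pos: [0.5809, -0.1027, 0.2914]
eef_rot: [0.333, 3.124, -0.0]
force: [0.2, 0.6, -0.2]
grip_width: 0.0855
grasp_force: 0.0
```

arm_command(rows=[{"x": -0.001,"y": -0.051,"z": 0,"twist": 0},{"x": -0.001,"y": -0.051,"z": 0,"twist": 0},{"x": 0.01,"y": -0.045,"z": 0,"twist": 0},{"x": 0.01,"y": -0.04,"z": 0,"twist": 0},{"x": 0.01,"y": -0.03,"z": 0,"twist": 0},{"x": 0,"y": 0,"z": 0,"twist": 0}])

```text
clock: 4.45
ee_pos: [0.5063, -0.3103, 0.2918]
eef_rot: [0.341, 3.123, -0.001]
force: [0.2, -0.6, 0.2]
grip_width: 0.0855
grasp_force: 0.0
```

```bash
python3 - <<'E'
from h import *
plan([(.4853,-.3560,.20),(.4853,-.3560,.133)],yaw=-.2125,step=.05)
E
```

```text
pos [ 0.5063 -0.3103  0.2918] tool x yaw 2.9242 twist rad -0.0049 tilt [-0.0004 -0.0009] j [-0.02  0.21  0.59  1.54 -0.12  1.43  1.93]
-> [ 0.4853 -0.356   0.2   ]
   (np.float64(0.0035), np.float64(-0.0164), np.float64(0.0306), np.float64(-0.0047))
   (np.float64(0.0036), np.float64(-0.0164), np.float64(0.0306), 0.0)
   (np.float64(0.0036), np.float64(-0.0164), np.float64(0.0306), 0.0)
-> [ 0.4853 -0.356   0.133 ]
   (np.float64(0.0), np.float64(0.0), np.float64(0.0335), 0.0)
   (np.float64(0.0), np.float64(0.0), np.float64(0.0335), 0.0)
```

arm_command(rows=[{"x": 0.0035,"y": -0.0164,"z": 0.03,"twist": -0.005},{"x": 0.0036,"y": -0.0164,"z": 0.03,"twist": 0},{"x": 0.0036,"y": -0.0164,"z": 0.03,"twist": 0},{"x": 0,"y": 0,"z": 0,"twist": 0},{"x": 0,"y": 0,"z": 0,"twist": 0}])

```text
clock: 5.08
ee_pos: [0.4888, -0.3524, 0.2025]
eef_rot: [0.323, 3.124, 0.0]
force: [-0.3, -0.2, 0.0]
grip_width: 0.0853
grasp_force: 0.0
```

```bash
python3 - <<'E'
from h import *
plan([(.4853,-.3560,.133)],yaw=-.2125,step=.04)
f=grab_frame('side'); s=cv2.resize(f['color'][190:350,90:290],None,fx=4,fy=4,interpolation=cv2.INTER_CUBIC)[:600]; cv2.imwrite('pics/s1.png',s[:,:,::-1])
E
```

```text
pos [ 0.4888 -0.3524  0.2025] tool x yaw 2.9358 twist rad 0.0067 tilt [-0.0012  0.0002] j [ 0.06  0.28  0.6   1.65 -0.16  1.26  2.05]
-> [ 0.4853 -0.356   0.133 ]
   (np.float64(0.0013), np.float64(-0.0021), np.float64(0.0348), np.float64(0.0064))
   (np.float64(0.0013), np.float64(-0.0022), np.float64(0.0348), 0.0)
```

View pics/s1.png

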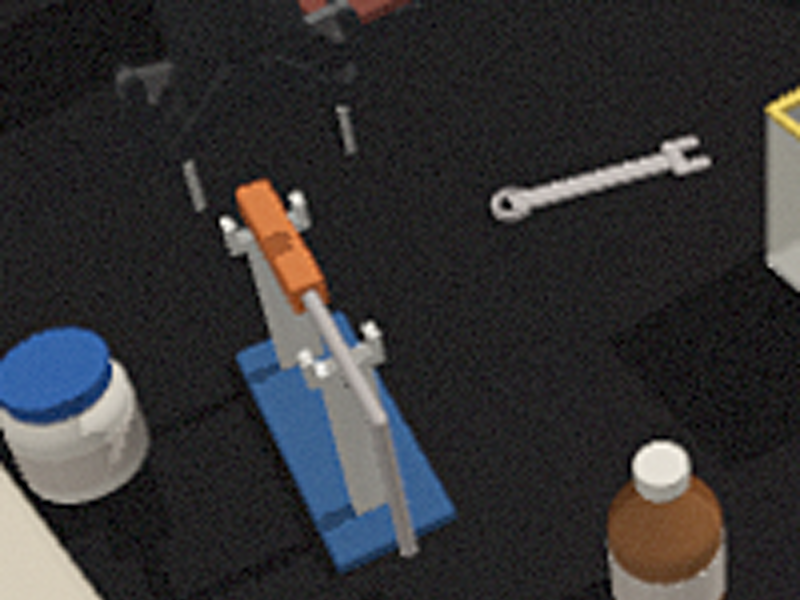

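arm_command(rows=[{"x": 0.0013,"y": -0.002,"z": 0.035,"twist": 0.006},{"x": 0.0013,"y": -0.002,"z": 0.035,"twist": 0},{"x": 0,"y": 0,"z": 0,"twist": 0}])

```text
clock: 5.5
ee_pos: [0.4839, -0.3552, 0.1304]
eef_rot: [-0.333, -3.121, -0.002]
force: [-0.0, 0.5, 0.7]
grip_width: 0.0853
grasp_force: 0.0
```

arm_command(rows=[{"x": 0,"y": 0,"z": 0,"twist": 0},{"x": 0,"y": 0,"z": 0,"twist": 0},{"x": 0,"y": 0,"z": 0,"twist": 0},{"x": 0,"y": 0,"z": 0,"twist": 0},{"x": 0,"y": 0,"z": 0,"twist": 0},{"x": 0,"y": 0,"z": 0,"twist": 0}], fingers=0, squeeze=90)

```text
clock: 6.25
ee_pos: [0.4846, -0.3569, 0.1324]
eef_rot: [0.335, 3.122, -0.001]
force: [-0.7, 0.8, 6.8]
grip_width: 0.0207
grasp_force: 88.2
```

arm_command(rows=[{"x": 0,"y": 0,"z": -0.02,"twist": 0},{"x": 0,"y": 0,"z": -0.03,"twist": 0},{"x": 0,"y": 0,"z": -0.04,"twist": 0},{"x": 0,"y": 0,"z": -0.04,"twist": 0},{"x": 0,"y": 0,"z": -0.035,"twist": 0},{"x": 0,"y": 0,"z": 0,"twist": 0}])

```text
clock: 7.0
ee_pos: [0.4848, -0.3577, 0.3003]
eef_rot: [0.335, 3.119, -0.003]
force: [0.1, -0.5, -1.8]
grip_width: 0.0207
grasp_force: 88.1
```

```bash
python3 - <<'E'
from h import *
g=np.array([.67,.109]);a=-.0951;c,s=np.cos(a),np.sin(a)
def W(u,v): return g+[c*u-s*v,s*u+c*v]
t=W(.062-.16,-.053); print(t)
plan([(.54,-.2,.30),(*t,.30)],yaw=a,step=.05)
f=grab_frame('side'); save(f,'s2')
E
```

```text
[0.56741012 0.06554524]
pos [ 0.4848 -0.3577  0.3003] tool x yaw 2.9277 twist rad -0.1188 tilt [-0.0052 -0.0015] j [ 0.05  0.23  0.62  1.51 -0.13  1.44  2.03]
-> [ 0.54 -0.2   0.3 ]
   (np.float64(-0.0051), np.float64(0.0415), np.float64(0.0001), np.float64(-0.1134))
   (np.float64(-0.01), np.float64(0.0406), np.float64(0.0001), 0.0)
   (np.float64(-0.01), np.float64(0.0406), np.float64(0.0001), 0.0)
   (np.float64(-0.01), np.float64(0.0406), np.float64(0.0001), 0.0)
-> [0.5674 0.0655 0.3   ]
   (np.float64(-0.0003), np.float64(0.0445), np.float64(-0.0), 0.0)
   (np.float64(-0.0003), np.float64(0.0445), np.float64(-0.0), 0.0)
   (np.float64(-0.0003), np.float64(0.0445), np.float64(-0.0), 0.0)
   (np.float64(-0.0003), np.float64(0.0445), np.float64(-0.0), 0.0)
   (np.float64(-0.0003), np.float64(0.0445), np.float64(-0.0), 0.0)
   (np.float64(-0.0003), np.float64(0.0445), np.float64(-0.0), 0.0)
```

View pics/s2.png

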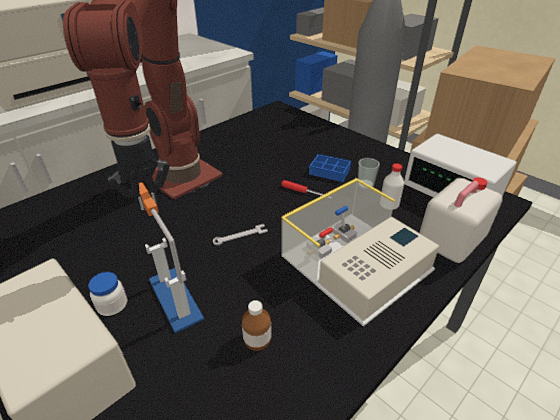

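arm_command(rows=[{"x": -0.005,"y": 0.025,"z": 0,"twist": -0.06},{"x": -0.008,"y": 0.04,"z": 0,"twist": -0.053},{"x": -0.01,"y": 0.0406,"z": 0,"twist": 0},{"x": -0.01,"y": 0.0406,"z": 0,"twist": 0},{"x": -0.002,"y": 0.0435,"z": 0,"twist": 0},{"x": 0,"y": 0.0445,"z": 0,"twist": 0},{"x": 0,"y": 0.0445,"z": 0,"twist": 0},{"x": 0,"y": 0.0445,"z": 0,"twist": 0}])

```text
clock: 8.05
ee_pos: [0.5539, -0.0371, 0.2953]
eef_rot: [-0.145, -3.136, 0.0]
force: [-0.1, 0.8, -1.6]
grip_width: 0.0209
grasp_force: 88.1
```

arm_command(rows=[{"x": 0,"y": 0.044,"z": 0,"twist": 0},{"x": 0,"y": 0.035,"z": 0,"twist": 0},{"x": 0,"y": 0.02,"z": 0,"twist": 0},{"x": 0,"y": 0,"z": 0,"twist": 0},{"x": 0,"y": 0,"z": 0,"twist": 0}])

```text
clock: 8.68
ee_pos: [0.5639, 0.0571, 0.2961]
eef_rot: [-0.151, -3.138, 0.001]
force: [0.5, -0.7, -1.5]
grip_width: 0.0206
grasp_force: 88.2
```

```bash
cat >> h.py <<'E'
g=np.array([.67,.109]);ga=-.0951;gc,gs=np.cos(ga),np.sin(ga)
def W(u,v): return g+[gc*u-gs*v,gs*u+gc*v]
def G(p): d=np.array(p[:2])-g; return np.array([gc*d[0]+gs*d[1],-gs*d[0]+gc*d[1]])
def views(n,boxes):
    ims=[]
    for c,(x0,y0,x1,y1) in boxes.items():
        f=grab_frame(c); ims.append(cv2.resize(f['color'][y0:y1,x0:x1],(400,400),interpolation=cv2.INTER_CUBIC))
    cv2.imwrite('pics/'+n+'.png',np.hstack(ims)[:,:,::-1])
E
python3 - <<'E'
from h import *
t=W(.062-.16,-.053)
plan([(*t,.30),(*t,.187)],yaw=ga,step=.04)
views('v1',{'side':(250,110,410,270),'top':(170,130,290,250)})
E
```

```text
pos [0.5639 0.0571 0.2961] tool x yaw 3.0451 twist rad -0.0014 tilt [ 0.0003 -0.0009] j [-0.45  0.13  0.3   1.59 -0.04  1.43  1.33]
-> [0.5674 0.0655 0.3   ]
   (np.float64(-0.0027), np.float64(0.0088), np.float64(-0.0039), np.float64(-0.0013))
-> [0.5674 0.0655 0.187 ]
   (np.float64(0.0), np.float64(0.0), np.float64(0.0377), 0.0)
   (np.float64(0.0), np.float64(0.0), np.float64(0.0377), 0.0)
   (np.float64(0.0), np.float64(0.0), np.float64(0.0377), 0.0)
```

View pics/v1.png

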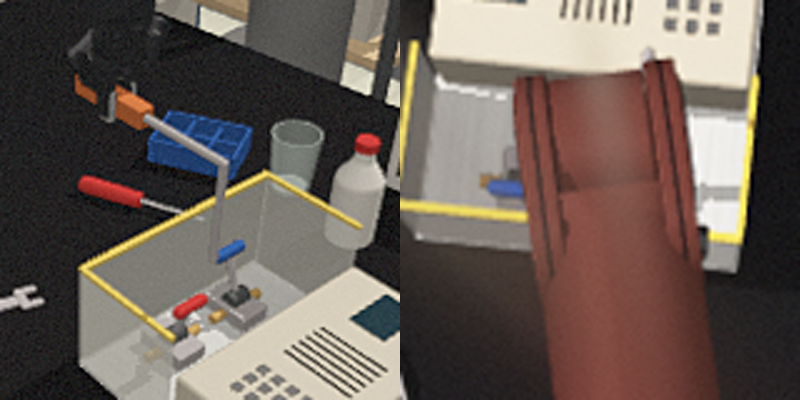

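```bash
python3 - <<'E'
from h import *
f=grab_frame('side')
for z in (.18,.19,.2): print(z,proj(f,(.7232,.0417,z)))
print('corner',proj(f,(.7232,.0417,.315)),'bar',proj(f,(.69,.054,.096)))
print(G((.7232,.0417)))
c=f['color'][200:222,322:350]; print(cv2.cvtColor(c,cv2.COLOR_RGB2GRAY)[::2,::1])
E
```

```text
0.18 [333.72795747 216.45118433]
0.19 [334.0347636  213.56172116]
0.2 [334.34519201 210.63814395]
corner [338.19772805 174.35542451] bar [325.14717815 231.97992851]
[ 0.0593502 -0.0619442]
[[118 117 124 120 119 122 126 123 124 120 123 124 116 119 118 111 122 124
  125 123 123 124 124 126 125 123 125 121]
 [123 125 125 126 125 124 125 126 123 122 126 127 110 117 116 109 123 123
  125 127 124 123 124 125 125 124 124 124]
 [122 126 122 125 124 122 122 128 125 122 124 125 115 118 117 108 121 122
  123 125 122 128 127 123 125 125 120 119]
 [124 128 126 128 126 122 121 125 123 121 124 123 116 119 117 112 126 123
  123 124 123  96  99 100  96 108 125 127]
 [121 124 125 122 120 127 122 123 127 120 124 115 114 119 116 118 127 125
  108  89  96 102 101  96  83  71 119 125]
 [124 126 124 127 124 121 124 122 126 121 119 116 117 115 113 102  89 100
   99  92  86  75  60  63  66 100 120 129]
 [124 123 125 124 122 122 122 121 123 126 122 111 118 120 113 133 105  75
   74  64  64  80 124 132 126 124 125 125]
 [123 123 123 123 123 124 125 124 122 124 125 111 114 119  92  55  50  66
   79 122 131 140 127 125 122 122 122 131]
 [123 125 123 125 125 123 123 121 122 128 123 122 122 126 132 126 134 127
  111 119 130 139 127 121 134 149 159 161]
 [126 124 126 124 122 124 124 123 123 123 122 125 128 123 125 123 122 122
  125 119 125 127 149 161 164 166 169 167]
 [124 124 123 123 128 125 120 125 121 127 125 125 122 122 121 121 122 135
  152 133 123 122 149 165 170 169 161 164]]
```

arm_command(rows=[{"x": -0.003,"y": 0.009,"z": 0,"twist": 0},{"x": 0,"y": 0,"z": 0.03,"twist": 0},{"x": 0,"y": 0,"z": 0.03,"twist": 0},{"x": 0,"y": 0,"z": 0.03,"twist": 0},{"x": 0,"y": 0,"z": 0.02,"twist": 0},{"x": 0,"y": 0,"z": 0,"twist": 0},{"x": 0,"y": 0,"z": 0,"twist": 0}])

```text
clock: 9.7
ee_pos: [0.5685, 0.0675, 0.1873]
eef_rot: [0.149, 3.137, 0.001]
force: [-0.6, 0.6, -1.3]
grip_width: 0.0205
grasp_force: 88.2
```

```bash
python3 - <<'E'
from h import *
p=ctrl.get_obs()['ee_pos']; t=W(-.016-.16,-.053); print(G(p)+[.16,0],p[2]+.0187-.125)
plan([(*t,.187)],yaw=ga,step=.01)
views('v2',{'side':(270,160,390,280),'top':(170,130,290,250)})
E
```

```text
[ 0.0628962  -0.05093687] 0.08101667629531661
pos [0.5685 0.0675 0.1873] tool x yaw 3.0466 twist rad 0.0001 tilt [-0.0011  0.0004] j [-0.45  0.2   0.29  1.73 -0.06  1.21  1.33]
-> [0.4898 0.073  0.187 ]
   (np.float64(0.0099), np.float64(-0.0003), np.float64(0.0), np.float64(0.0001))
   (np.float64(0.0099), np.float64(-0.0003), np.float64(0.0), 0.0)
   (np.float64(0.0099), np.float64(-0.0003), np.float64(0.0), 0.0)
   (np.float64(0.0099), np.float64(-0.0003), np.float64(0.0), 0.0)
   (np.float64(0.0099), np.float64(-0.0003), np.float64(0.0), 0.0)
   (np.float64(0.0099), np.float64(-0.0003), np.float64(0.0), 0.0)
   (np.float64(0.0099), np.float64(-0.0003), np.float64(0.0), 0.0)
   (np.float64(0.0099), np.float64(-0.0003), np.float64(0.0), 0.0)
```

View pics/v2.png

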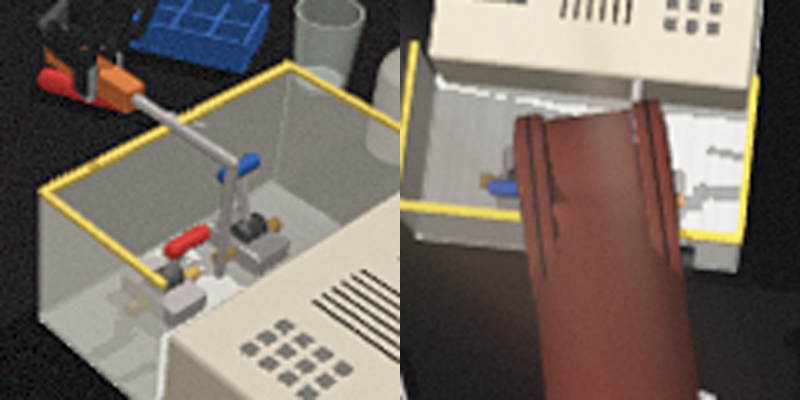

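arm_command(rows=[{"x": 0.01,"y": 0,"z": 0,"twist": 0},{"x": 0.01,"y": 0,"z": 0,"twist": 0},{"x": 0.01,"y": 0,"z": 0,"twist": 0},{"x": 0.01,"y": 0,"z": 0,"twist": 0},{"x": 0.01,"y": 0,"z": 0,"twist": 0},{"x": 0,"y": 0,"z": 0,"twist": 0}])

```text
clock: 10.55
ee_pos: [0.517, 0.0722, 0.1862]
eef_rot: [-0.148, -3.137, -0.0]
force: [-1.0, 0.2, -1.7]
grip_width: 0.0206
grasp_force: 88.1
```

```bash
python3 - <<'E'
from h import *
o=ctrl.get_obs(); p=o['ee_pos'];print(G(p)+[.16,0],p[2]+.0187-.125,o['force'],o['wrist_torque'])
views('v3',{'side':(270,160,390,280),'top':(170,130,290,250)})
E
```

```text
[ 0.01118093 -0.05117252] 0.07994571068799297 [-0.95155553  0.15089917 -1.66825033] [-0.00821103  0.10473872 -0.03635971]
```

View pics/v3.png

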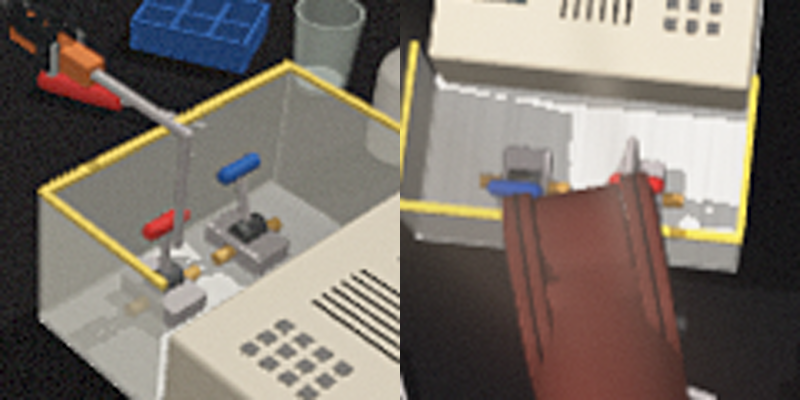

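arm_command(rows=[{"x": 0.007,"y": 0,"z": 0,"twist": 0},{"x": 0.007,"y": 0,"z": 0,"twist": 0},{"x": 0.007,"y": 0,"z": 0,"twist": 0},{"x": 0,"y": 0,"z": 0,"twist": 0}])

```text
clock: 11.15
ee_pos: [0.4967, 0.0742, 0.1866]
eef_rot: [-0.149, -3.138, -0.001]
force: [0.0, 0.1, -1.2]
grip_width: 0.0203
grasp_force: 88.1
```

arm_command(rows=[{"x": 0.004,"y": 0,"z": 0,"twist": 0},{"x": 0,"y": 0,"z": 0,"twist": 0},{"x": 0,"y": 0,"z": 0,"twist": 0}])

```text
clock: 11.52
ee_pos: [0.4933, 0.0744, 0.1864]
eef_rot: [0.149, 3.138, 0.0]
force: [0.0, 0.7, -0.0]
grip_width: 0.0207
grasp_force: 88.1
```

```bash
python3 - <<'E'
from h import *
o=ctrl.get_obs(); p=o['ee_pos'];print(G(p)+[.16,0],p[2]+.0187-.125,o['force'],o['wrist_torque'])
views('v4',{'side':(270,160,390,280),'top':(170,130,290,250)})
E
```

```text
[-0.01266018 -0.05121323] 0.08011668721687532 [ 0.03242185  0.65726831 -0.01558722] [ 0.18564113 -0.30681343  0.06075219]
```

View pics/v4.png

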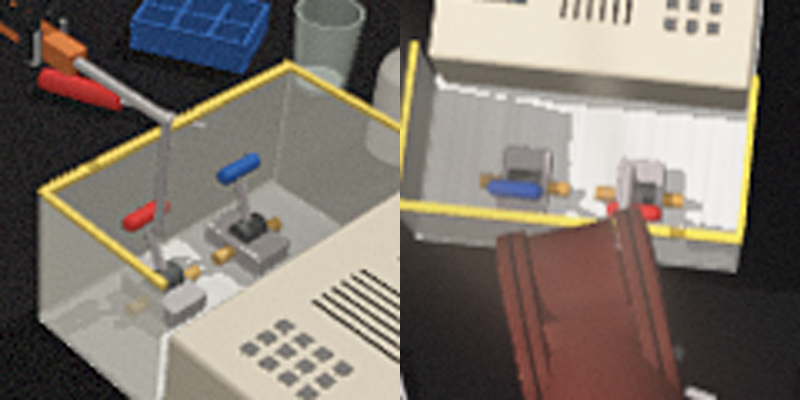

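arm_command(rows=[{"x": 0.003,"y": 0,"z": 0,"twist": 0},{"x": 0,"y": 0,"z": 0,"twist": 0},{"x": 0,"y": 0,"z": 0,"twist": 0}])

```text
clock: 12.0
ee_pos: [0.4903, 0.0748, 0.1865]
eef_rot: [0.149, 3.138, 0.0]
force: [1.1, 1.0, -0.1]
grip_width: 0.0209
grasp_force: 88.3
```

```bash
python3 - <<'E'
from h import *
o=ctrl.get_obs(); p=o['ee_pos'];print(G(p)+[.16,0],o['force'],o['wrist_torque'])
def mk(f,b):
    x0,y0,x1,y1=b; m=cv2.inRange(cv2.cvtColor(f['color'],cv2.COLOR_RGB2HSV),(0,150,80),(6,255,255)); v,u=np.nonzero(m[y0:y1,x0:x1]); return u.min()+x0,u.max()+x0,u.mean()+x0,v.mean()+y0
f=grab_frame('side'); t=grab_frame('top')
print('side',mk(f,(300,215,336,242)),'top',mk(t,(225,165,260,200)))
for a in (.1,.8,.85,.9,.95,1.):
    q=.065*np.array([np.sin(.5-a),np.cos(.5-a)]); b=(*W(q[0],-.054),.035+q[1]); print(a,proj(f,b),proj(t,b))
E
```

```text
[-0.01563173 -0.05114344] [ 1.10710219  0.952221   -0.062507  ] [ 0.19226641 -0.5648319   0.11487528]
side (np.int64(307), np.int64(319), np.float64(311.3695652173913), np.float64(224.58695652173913)) top (np.int64(232), np.int64(247), np.float64(242.03571428571428), np.float64(193.64285714285714))
0.1 [324.87959153 232.46897332] [241.38584287 176.00025993]
0.8 [314.44126573 224.25459304] [239.7961238  190.01430252]
0.85 [313.71605567 224.00659782] [239.69686822 191.06787128]
0.9 [313.00416463 223.80813111] [239.60111637 192.11285203]
0.95 [312.30738122 223.65938724] [239.50913115 193.14633984]
1.0 [311.62742848 223.56041947] [239.42116315 194.16547273]
```

arm_command(rows=[{"x": 0.002,"y": 0,"z": 0,"twist": 0},{"x": 0,"y": 0,"z": 0,"twist": 0},{"x": -0.015,"y": 0,"z": 0,"twist": 0},{"x": -0.02,"y": 0,"z": 0,"twist": 0},{"x": 0,"y": 0,"z": -0.02,"twist": 0},{"x": 0,"y": 0,"z": -0.03,"twist": 0},{"x": 0,"y": 0,"z": -0.035,"twist": 0},{"x": 0,"y": 0,"z": -0.03,"twist": 0}])

```text
clock: 13.1
ee_pos: [0.5231, 0.0711, 0.3018]
eef_rot: [-0.15, -3.136, 0.001]
force: [0.2, -0.3, -1.5]
grip_width: 0.0206
grasp_force: 88.1
```

```bash
python3 - <<'E'
from h import *
o=ctrl.get_obs(); p=o['ee_pos'];print(G(p)+[.16,0],o['force'],o['wrist_torque'])
def mk(f,b):
    x0,y0,x1,y1=b; m=cv2.inRange(cv2.cvtColor(f['color'],cv2.COLOR_RGB2HSV),(0,150,80),(6,255,255)); v,u=np.nonzero(m[y0:y1,x0:x1]); return u.min()+x0,u.max()+x0,u.mean()+x0,v.mean()+y0
f=grab_frame('side'); t=grab_frame('top')
print('side',mk(f,(300,215,336,242)),'top',mk(t,(225,165,260,200)))
views('v5',{'side':(250,130,370,250),'top':(170,130,290,250)})
plan([(.54,-.2,.30),(.4855,-.3573,.30)],yaw=-.2125,step=.045)
E
```

```text
[ 0.0174026  -0.05168499] [ 0.20787185 -0.29262349 -1.47243193] [0.02241062 0.06148218 0.02649609]Traceback (most recent call last):
  File "<stdin>", line 6, in <module>
  File "<stdin>", line 4, in mk
    return umr_minimum(a, axis, None, out, keepdims, initial, where)
ValueError: zero-size array to reduction operation minimum which has no identity
```

```bash
python3 - <<'E'
from h import *
plan([(.54,-.13,.30),(.4855,-.3573,.30)],yaw=-.2125,step=.045)
E
```

```text
pos [0.5245 0.0713 0.3039] tool x yaw 3.0459 twist rad 0.1168 tilt [-0.0027  0.001 ] j [-0.49  0.05  0.28  1.66 -0.01  1.43  1.27]
-> [ 0.54 -0.13  0.3 ]
   (np.float64(-0.0069), np.float64(-0.0398), np.float64(0.0008), np.float64(0.1116))
   (np.float64(-0.0115), np.float64(-0.0387), np.float64(0.0008), 0.0)
   (np.float64(-0.0115), np.float64(-0.0387), np.float64(0.0008), 0.0)
   (np.float64(-0.0115), np.float64(-0.0387), np.float64(0.0008), 0.0)
   (np.float64(-0.0115), np.float64(-0.0387), np.float64(0.0008), 0.0)
-> [ 0.4855 -0.3573  0.3   ]
   (np.float64(0.0009), np.float64(-0.0389), np.float64(-0.0), 0.0)
   (np.float64(0.0009), np.float64(-0.0389), np.float64(-0.0), 0.0)
   (np.float64(0.0009), np.float64(-0.0389), np.float64(-0.0), 0.0)
   (np.float64(0.0009), np.float64(-0.0389), np.float64(-0.0), 0.0)
   (np.float64(0.0009), np.float64(-0.0389), np.float64(-0.0), 0.0)
   (np.float64(0.0009), np.float64(-0.0389), np.float64(-0.0), 0.0)
```

arm_command(rows=[{"x": -0.004,"y": -0.025,"z": 0,"twist": 0.056},{"x": -0.01,"y": -0.0395,"z": 0,"twist": 0.056},{"x": -0.0115,"y": -0.0387,"z": 0,"twist": 0},{"x": -0.0115,"y": -0.0387,"z": 0,"twist": 0},{"x": -0.0115,"y": -0.0387,"z": 0,"twist": 0},{"x": 0,"y": -0.03,"z": 0,"twist": 0},{"x": 0,"y": -0.02,"z": 0,"twist": 0},{"x": 0,"y": 0,"z": 0,"twist": 0}])

```text
clock: 14.2
ee_pos: [0.5258, -0.1668, 0.3]
eef_rot: [-0.341, -3.12, 0.001]
force: [-1.1, 0.8, -2.4]
grip_width: 0.0208
grasp_force: 88.3
```

```bash
python3 - <<'E'
from h import *
def mk(f,b):
    x0,y0,x1,y1=b; m=cv2.inRange(cv2.cvtColor(f['color'],cv2.COLOR_RGB2HSV),(0,150,80),(6,255,255)); v,u=np.nonzero(m[y0:y1,x0:x1]); return len(u),u.mean()+x0,v.mean()+y0
f=grab_frame('side'); t=grab_frame('top')
for q,b in ((f,(300,215,336,242)),(t,(225,165,260,200))):
    try: print(mk(q,b))
    except Exception as e: print(e)
plan([(.4855,-.3573,.30)],yaw=-.2125,step=.045)
E
```

```text
(64, np.float64(312.796875), np.float64(223.90625))
(38, np.float64(241.5), np.float64(193.60526315789474))
pos [ 0.5269 -0.1639  0.3003] tool x yaw 2.9281 twist rad -0.001 tilt [ 0.0019 -0.0001] j [-0.23  0.1   0.5   1.62 -0.05  1.43  1.63]
-> [ 0.4855 -0.3573  0.3   ]
   (np.float64(-0.0001), np.float64(-0.0396), np.float64(0.0001), np.float64(-0.0009))
   (np.float64(-0.0001), np.float64(-0.0396), np.float64(0.0001), 0.0)
   (np.float64(-0.0001), np.float64(-0.0396), np.float64(0.0001), 0.0)
   (np.float64(-0.0001), np.float64(-0.0396), np.float64(0.0001), 0.0)
   (np.float64(-0.0001), np.float64(-0.0396), np.float64(0.0001), 0.0)
```

arm_command(rows=[{"x": 0,"y": -0.03,"z": 0,"twist": -0.001},{"x": 0,"y": -0.04,"z": 0,"twist": 0},{"x": 0,"y": -0.04,"z": 0,"twist": 0},{"x": 0,"y": -0.04,"z": 0,"twist": 0},{"x": 0,"y": -0.03,"z": 0,"twist": 0},{"x": 0,"y": -0.017,"z": 0,"twist": 0},{"x": 0,"y": 0,"z": 0,"twist": 0},{"x": 0,"y": 0,"z": 0,"twist": 0}])

```text
clock: 15.3
ee_pos: [0.4868, -0.3549, 0.3011]
eef_rot: [-0.328, -3.124, -0.001]
force: [-0.2, 0.2, -2.1]
grip_width: 0.0209
grasp_force: 88.3
```

```bash
python3 - <<'E'
from h import *
for n,(x0,y0,x1,y1) in (('side0',(300,215,336,242)),('top0',(225,165,260,200))):
    m=cv2.inRange(cv2.cvtColor(cv2.imread(f'pics/{n}.png'),cv2.COLOR_BGR2HSV),(0,150,80),(6,255,255)); v,u=np.nonzero(m[y0:y1,x0:x1]); print(n,len(u),u.mean()+x0,v.mean()+y0)
plan([(.4850,-.3572,.2),(.485,-.3572,.1335)],yaw=-.2125,step=.04)
f=grab_frame('side'); print(proj(f,np.array([.485,-.3572,.318-.125])+.16*np.array([np.cos(.2125),-np.sin(.2125),0])))
p=np.array(ctrl.get_obs()['ee_pos']); print(proj(f,p+[.16*np.cos(.2125),-.16*np.sin(.2125),.0187-.125]))
c=cv2.resize(f['color'][150:350,80:280],(600,600),interpolation=cv2.INTER_CUBIC); cv2.imwrite('pics/s9.png',c[:,:,::-1])
E
```

```text
side0 64 325.65625 231.96875
top0 42 243.07142857142858 176.38095238095238
pos [ 0.4868 -0.3549  0.3011] tool x yaw 2.9323 twist rad 0.0032 tilt [0.0003 0.0008] j [ 0.03  0.23  0.64  1.5  -0.14  1.45  2.04]
-> [ 0.485  -0.3572  0.2   ]
   (np.float64(0.0004), np.float64(-0.0009), np.float64(0.0337), np.float64(0.003))
   (np.float64(0.0004), np.float64(-0.0009), np.float64(0.0337), 0.0)
   (np.float64(0.0004), np.float64(-0.0009), np.float64(0.0337), 0.0)
-> [ 0.485  -0.3572  0.1335]
   (np.float64(0.0), np.float64(0.0), np.float64(0.0332), 0.0)
   (np.float64(0.0), np.float64(0.0), np.float64(0.0332), 0.0)
[180.25106402 281.81681838]
[181.4793049  281.11642462]
```

View pics/s9.png

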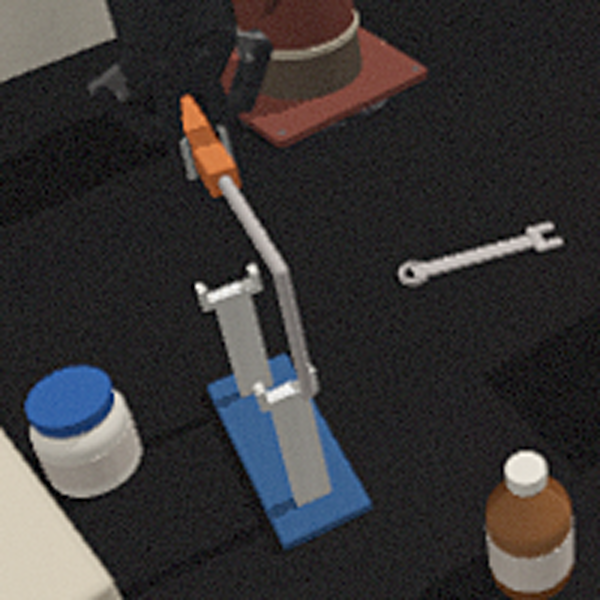

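arm_command(rows=[{"x": 0.0004,"y": -0.001,"z": 0.03,"twist": 0.003},{"x": 0.0004,"y": -0.001,"z": 0.035,"twist": 0},{"x": 0.0004,"y": 0,"z": 0.035,"twist": 0},{"x": 0,"y": 0,"z": 0.03,"twist": 0},{"x": 0,"y": 0,"z": 0.02,"twist": 0},{"x": 0,"y": 0,"z": 0,"twist": 0},{"x": 0,"y": 0,"z": 0,"twist": 0}])

```text
clock: 16.23
ee_pos: [0.485, -0.3585, 0.1526]
eef_rot: [0.336, 3.122, -0.001]
force: [-0.2, 0.1, -0.9]
grip_width: 0.0207
grasp_force: 88.4
```

```bash
python3 - <<'E'
from h import *
plan([(.485,-.3572,.1330)],yaw=-.2125,step=.04); o=ctrl.get_obs(); print(o['force'],o['wrist_torque'])
E
```

```text
pos [ 0.485  -0.3585  0.1526] tool x yaw 2.9274 twist rad -0.0017 tilt [-0.0016 -0.0005] j [ 0.06  0.33  0.62  1.71 -0.2   1.17  2.09]
-> [ 0.485  -0.3572  0.133 ]
   (np.float64(0.0003), np.float64(0.0013), np.float64(0.0196), np.float64(-0.0016))
[-0.19127037  0.11264578 -0.88613979] [-0.0277285   0.0860327  -0.00228484]
```

arm_command(rows=[{"x": 0,"y": 0.001,"z": 0.008,"twist": -0.001},{"x": 0,"y": 0,"z": 0.008,"twist": 0},{"x": 0,"y": 0,"z": 0.003,"twist": 0},{"x": 0,"y": 0,"z": 0,"twist": 0},{"x": 0,"y": 0,"z": 0,"twist": 0}])

```text
clock: 16.85
ee_pos: [0.4845, -0.3573, 0.1324]
eef_rot: [-0.335, -3.124, -0.0]
force: [-1.1, 1.7, 0.9]
grip_width: 0.0206
grasp_force: 88.8
```

arm_command(rows=[{"x": 0,"y": 0,"z": 0,"twist": 0},{"x": 0,"y": 0,"z": 0,"twist": 0},{"x": 0,"y": 0,"z": 0,"twist": 0},{"x": 0,"y": 0,"z": 0,"twist": 0},{"x": 0,"y": 0,"z": 0,"twist": 0},{"x": 0,"y": 0,"z": 0,"twist": 0}], fingers=1)

```text
clock: 17.6
ee_pos: [0.4845, -0.3573, 0.1323]
eef_rot: [-0.335, -3.124, 0.0]
force: [0.2, -0.2, 0.2]
grip_width: 0.0851
grasp_force: 0.0
```

arm_command(rows=[{"x": 0,"y": 0,"z": -0.02,"twist": 0},{"x": 0,"y": 0,"z": -0.03,"twist": 0},{"x": 0,"y": 0,"z": -0.04,"twist": 0},{"x": 0,"y": 0,"z": -0.04,"twist": 0},{"x": 0,"y": 0,"z": -0.03,"twist": 0},{"x": 0,"y": 0.04,"z": 0,"twist": 0},{"x": 0,"y": 0.05,"z": 0,"twist": 0},{"x": 0,"y": 0,"z": 0,"twist": 0}])

```text
clock: 18.6
ee_pos: [0.5053, -0.2652, 0.2937]
eef_rot: [0.324, 3.123, 0.002]
force: [-0.2, -1.0, -0.4]
grip_width: 0.0851
grasp_force: 0.0
```

```bash
cat > chk.py <<'E'
import fit; from fit import *
om={'side':rng(F['side'],(5,150,90),(15,255,255),(135,225,185,280)),'top':rng(F['top'],(5,150,90),(15,255,255),(360,215,400,275))}
print([m.sum() for m in om.values()])
for n in om: print(n,*[np.round(v,4) for v in fit.fit({n:om[n]},hbox,[.485,-.357,-.21],[.01,.01,.05])])
print(ctrl.get_obs()['ee_pos'])
# change of the rest region against the first side picture
a=cv2.imread('pics/side0.png')[:,:,::-1]; d=np.abs(a.astype(int)-F['side']['color']).max(2)[220:340,130:210]; print('changed px',(d>60).sum())
E
python3 chk.py
```

```text
[np.int64(320), np.int64(0)]Traceback (most recent call last):
  File "chk.py", line 4, in <module>
    for n in om: print(n,*[np.round(v,4) for v in fit.fit({n:om[n]},hbox,[.485,-.357,-.21],[.01,.01,.05])])
                                                  ^^^^^^^
AttributeError: 'function' object has no attribute 'fit'
```

```bash
sed -i 's/^import fit; //; s/fit\.fit(/fit(/; s/^for n in om/for n in ["side"]/' chk.py; python3 chk.py
```

```text
[np.int64(319), np.int64(0)]
side [ 0.4841 -0.3553 -0.2146] 0.2019
[ 0.50311161 -0.27068084  0.29316059]
changed px 13
```

```bash
python3 -c "
from workcell import job
print(job.finish_job())"
```

```text
the job is handed in; nothing more can be done
None
```

I handed the job in at about 19 s on the robot's clock. By camera the red lever is at roughly 0.95–1.0 rad, the blue lever looked unmoved, and the rod is back on its rest within about 2 mm of its start and released; the judge's verdict was not reported.

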